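# Take a contact reading of a clamped drill core

## Robot

A 6-joint arm with a two-finger parallel gripper is mounted at the origin on a cart in front of the work surface, level with it; the furniture and walls round the work are solid. World frame = base frame: x ahead of the robot, y to its left, z up, the work surface at z = 0. Lengths are in m, angles in rad, forces in N, time in s.
With the tool pointing down it reaches from about 0.275 to 0.75 m from the base axis. Payload 10.2 kg.
Tool frame: the origin (TCP) lies at the very end of the fingers, on their centre line; the grasp point (between the pads) lies 19 mm behind it; z points along the fingers, y is the line along which they close (so a half turn about z gives the same grasp; the last joint's range is limited). The gripper opens to 85 mm and grips with 20 to 120 N. Pads are 22 mm wide; open, the fingers measure 114 mm over their backs; the gripper's body (76 mm by 85 mm) begins 54 mm behind the grasp point. The pads swing forward as they close: fully open they stand 13 mm farther back than shut.
Start: joints at [-1.338, 0.313, 1.498, -0, 1.331, -0.223], TCP at [0.231, -0.471, 0.231] pointing down, gripper open.
Joint ranges: [-2.94, 2.94], [-0.97, 2.17], [0.19, 2.56], [-1.23, 4.37], [0.02, 3.11], [-2.88, 2.88]. Speed limits (rad/s): [2.39, 2.39, 3.01, 3.14, 3.14, 3.14].

## Interface

Orientations are given as [roll, pitch, yaw] about the fixed x, y, z axes, in that order (R = Rz(yaw) Ry(pitch) Rx(roll)).
In Python, from workcell import arm, eyes gives the robot as it stands.
- The arm moves only by the tool carry_out, never from a script. Its argument "targets" is text: rows parted by semicolons, each of 7 numbers parted by spaces: the shift along the tool's x, y, z in m, then the turn, a rotation vector about the tool's x, y, z in degrees, then the opening, from 0 (shut) to 1 (fully open). A call has exactly 10 rows; each row shifts and turns the commanded pose from where the row before left it, along the tool's axes as they then stand; what a row does not reach is not made up. A row lasts 1/8 s, in which the tool goes at most 62.5 mm and 10.7 degrees, less where a joint would pass 70% of its speed; a pose out of reach is approached as far as the arm can. A call is refused whole if a number of a shift passes 0.0625 or a number of a turn 10.7, either way. A call with a gripper value outside its range is refused whole. The fingers move at their own pace and stop on an object; "newtons" is the grip in N (left out, the last holds). Time passes only in rows, so rows that do not move let the fingers close, or fill a call up. It gives the time, the measured TCP pose, the force, the opening and the grip force at its end, in the units of the state.
- arm.get_obs(): the state, without advancing time (a new reading comes with each control period).
- eyes.capture(name): name is "scene" or "top" or "wrist"; returns the picture (480x640x3 uint8, red, green, blue); there is no depth.
- eyes.camera_info(name): a dict with "vfov" (degrees; the focal length in pixels is half the picture's height over the tangent of half this angle, whatever the lens; pixels are square), "cx", "cy" (the principal point, pixels), "dist" ([k1, k2, p1, p2, k3] as OpenCV has them; the pictures are not rectified), "xyz" and "orientation" of the camera in the world; the wrist camera has in their place "T_tool_cam" (4x4, takes a point from camera to tool coordinates, whose origin is the TCP and whose axes are the flange's). Camera axes: x right, y up, looking along -z (the intrinsics and any distortion apply to the point x, -y, -z); pixel columns grow to the right and rows downward; lengths in m; the calibration is good to about 2 mm. A picture is of the moment at which its call begins: read the wrist's pose just before it. camera_info takes no time and is no camera call.
- arm.job_done(): hands the job in; it is judged then, once.
The state is a dict: "clock": time; "joint_pos": joint angles; "qvel": joint speeds; "joint_efforts": joint torques, N m; "eef_pos": TCP position; "tcp_rot": TCP orientation; "ft_force": force on the tool from outside, world axes, zero at the start; "moment": the same for the moment, N m; "grip_width": finger opening in m; "grasp_force": force on a finger pad.
Only numpy, scipy, OpenCV 4.12 (cv2) and the standard library are available. Lean on these libraries where they do the work, as an engineer would, in place of code of your own. Each camera call takes 0.05 s, during which the arm holds its last target. There are 200 camera calls.

## Task

Pick up the round grey reader wand that lies loose on the worktop, aim it squarely at the middle of the marble core's end face in the tilting stand, and press its sprung tip gently against the stone, holding it steady there for at least two seconds. How far the core sticks out of its collar is not known, so feel for it. Then lay the wand in its black cradle, where it cannot roll away, and let go; leave the other things on the worktop where they are.

Things in the scene. Friction and masses are not known exactly. Their poses are not given: they have to be found in the camera images.
- wand: Reader wand: a round grey barrel 36 mm in diameter and 150 mm long with orange bands and black grip rings, 150 to 310 g, lying on its side and free to roll. Origin on the barrel's axis at mid length (about its centre of mass; grip it there, firmly); +x runs along the barrel to the sprung tip, its y and z are arbitrary in roll. The barrel spans x = -75 to +75 mm.
- nose_tip (a point): Foremost point of the wand's sprung white-tipped nose (16 mm in diameter, round end), 96 mm from the wand's origin along its +x when free; its x axis is the wand's +x. The nose slides back into the barrel by up to 12 mm; it yields at about 1.5 N and takes 0.5 N more for each mm (3 N at 3 mm, 5 N at 7 mm, 7.5 N at the end of its travel).
- core_stand: Grey fixed stand with a base of 105 x 100 mm and two cheeks 145 mm high, which hold a tilting dark steel collar with a light marble core in it. Origin at the underside's centre, z up; the collar faces along its -x, tilted up and overhanging the base. The collar's pivot lies 125 mm above the base's underside. The stand, collar and core are clamped and do not move.
- collar_mouth (a point): Centre of the collar's mouth (collar 58 mm in outer diameter). Its +z points straight out along the core's axis, towards the robot's side, 18 to 42 degrees above level. The core, 42 mm in diameter, sticks out along +z by 8 to 33 mm (not measured: find it by touch); its flat end is square to +z and centred on it. Reading: the wand's +x against this +z, tip on this axis.
- cradle: Black fixed cradle: base 140 x 66 x 8 mm with two V-shaped saddles, 14 mm thick along x, at x = -50 and +50 mm from the origin, open between them for fingers, saddle tops 53 mm high. Origin at the underside's centre; x runs along the trough, z up. Behind it a tall fixed chest fills world x > 0.60 (knobs included), y = 0.08 to 0.58, up to z = 0.37.
- cradle_rest (a point): Where the wand's origin lies when the wand rests in the middle of the cradle: 50 mm above the cradle's underside, on the trough's centre line. Either end of the wand may point along the cradle's x.
- notebook: Bystander: purple notebook 210 x 152 x 14 mm, lying flat; origin at the underside's centre.
- blower: Bystander: black rubber blower 100 x 47 x 47 mm; origin at the underside's centre.
- petri_dish: Bystander: clear round dish 60 mm in diameter, 13 mm high; origin at the underside's centre.
- screwdriver: Bystander: red-handled screwdriver 138 x 17 x 17 mm, lying along its x; origin at the underside's centre.
- pen: Bystander: blue and white pen 135 mm long, 17 mm thick, lying along its y; origin at the underside's centre.
There are look-alikes about, which are no part of the job. Of the things that look like the core_stand, the larger one is meant.

How it is judged:
On the way:
1. the wand's tip pressed on the core's end face with 2.5 to 12 N, within 9 mm of its centre and 8 degrees of square, held steady for 2 s (contact force between wand and core_stand between 2.5 and 12 N and x of nose_tip in the frame of collar_mouth between -0.009 and 0.009 m and y of nose_tip in the frame of collar_mouth between -0.009 and 0.009 m and z of nose_tip in the frame of collar_mouth between 0.004 and 0.04 m and angle between the x axis of nose_tip and the z axis of collar_mouth, either way round below 0.14 rad and linear speed of wand below 0.015 m/s and angular speed of wand below 0.12 rad/s), for 2 s.
At the end, for the whole second after the job is handed in: The wand rests in both saddles of the cradle, released and still: its origin within 16 mm of the rest point along the trough and 6 mm across and in height, its axis within 0.1 rad of the trough's (x of wand in the frame of cradle_rest between -0.016 and 0.016 m and y of wand in the frame of cradle_rest between -0.006 and 0.006 m and z of wand in the frame of cradle_rest between -0.006 and 0.006 m and angle between the x axis of wand and the x axis of cradle, either way round below 0.1 rad and linear speed of wand below 0.02 m/s and angular speed of wand below 0.2 rad/s); the robot touches nothing.
It fails at once if the wand presses on or strikes the stand or core with more than 20 N (contact force between wand and core_stand above 20 N).
It fails at once if the notebook, blower, dish, screwdriver or pen is shifted by more than 25 mm (distance of any of notebook, blower, petri_dish, screwdriver, pen from where it was at the start of the episode above 0.025 m).
It also fails if it takes over 59 s, if anything falls off the work surface, if the arm or the gripper's body presses on something with over 40 N, if the wrist force passes 120 N, or if a joint passes its speed limit or range.

## Working session

There is one attempt and no reset: what is moved stays moved. The work goes in short steps, Python scripts to look and compute and a tool call to move; the robot and the scene stay as the last step left them, time stands still between calls to the robot, and variables do not carry over. Pictures are saved under pics/ and viewed, at most 10 in all, crops included, and the job is handed in when it is done.

Besides the shell and the picture viewer there is one more tool, called after ">>>" in YAML: its name, and indented under it one key for each argument. carry_out: Moves the arm, as the interface text tells. Its arguments: {"type":"object","properties":{"targets":{"type":"string"},"newtons":{"type":"number"}},"required":["targets"]}

```bash
ls; mkdir -p pics; python3 - <<'E'
from workcell import arm, eyes
import cv2
print(arm.get_obs())
for n in ("scene","top","wrist"):
    print(n,eyes.camera_info(n))
    cv2.imwrite(f"pics/{n}0.png",eyes.capture(n)[:,:,::-1])
E
```

```text
pics
{'clock': 0.0, 'joint_pos': array([-1.33840582e+00,  3.13443271e-01,  1.49845757e+00,  1.27506618e-05,
        1.33097738e+00, -2.23406875e-01]), 'qvel': array([-0.00115843, -0.00016636, -0.0001185 , -0.00129395,  0.00029223,
        0.00021792]), 'joint_efforts': array([-1.33835616e-03, -4.12268257e+01, -2.59746248e+01, -2.91866982e-04,
        4.08960390e-03,  2.89479246e-06]), 'eef_pos': array([ 0.23102135, -0.47115039,  0.2307308 ]), 'tcp_rot': array([-3.14034178e+00, -2.96894727e-04,  4.55794163e-01]), 'ft_force': array([-0.36015119,  0.96796693,  0.55761753]), 'moment': array([0.02590366, 0.05224591, 0.01937258]), 'grasp_force': 0.0, 'grip_width': 0.08550505279680891}
scene {'vfov': 45.62127350797375, 'cx': 320.54819130854776, 'cy': 246.18526448183616, 'dist': array([0.05979512, 0.        , 0.        , 0.        , 0.        ]), 'xyz': array([-0.23865615,  0.78823917,  0.91316171]), 'orientation': array([ 0.91958255, -0.01401228, -2.29301358])}
top {'vfov': 45.17278956423969, 'cx': 324.14143103895424, 'cy': 229.91275425306475, 'dist': array([-0.0207301,  0.       ,  0.       ,  0.       ,  0.       ]), 'xyz': array([0.3031652 , 0.08692307, 1.48932831]), 'orientation': array([ 0.17609781,  0.01812261, -1.58487619])}
wrist {'vfov': 60.12246147807018, 'cx': 316.3067986856737, 'cy': 237.91481956579037, 'dist': array([-0.05669941,  0.        ,  0.        ,  0.        ,  0.        ]), 'T_tool_cam': array([[-1.75863352e-03,  9.49940356e-01,  3.12426356e-01,
         8.01772152e-02],
       [ 9.99998411e-01,  1.76188143e-03,  2.71899131e-04,
        -4.32798947e-04],
       [-2.92170240e-04,  3.12426338e-01, -9.49941944e-01,
        -1.43124771e-01],
       [ 0.00000000e+00,  0.00000000e+00,  0.00000000e+00,
         1.00000000e+00]])}
```

View pics/scene0.png

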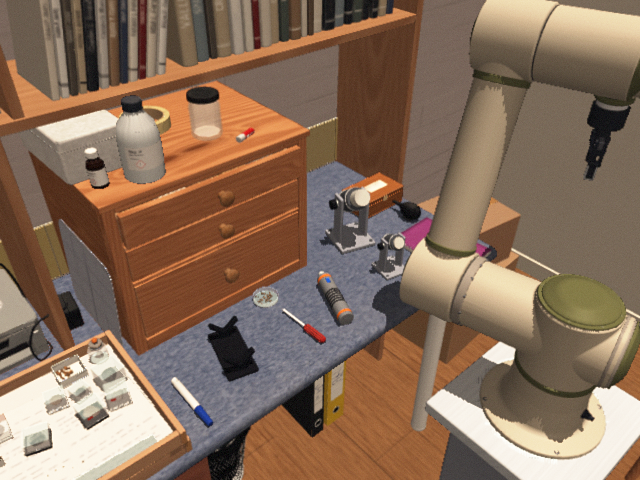

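View pics/top0.png

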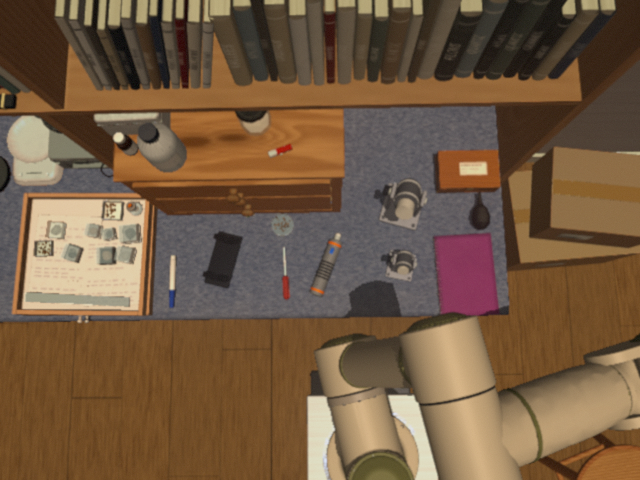

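Scene and top views: wand at top (326,265), cradle (223,259), large stand (403,203) and small look-alike (402,264). I'll zoom in on both.

```bash
cat > h.py <<'E'
import numpy as np, cv2
from scipy.spatial.transform import Rotation as R
from workcell import arm, eyes
def cam(n,obs=None):
    i=eyes.camera_info(n); f=240/np.tan(np.radians(i["vfov"]/2))
    K=np.array([[f,0,i["cx"]],[0,f,i["cy"]],[0,0,1]])
    if n=="wrist":
        o=obs or arm.get_obs(); T=np.eye(4); T[:3,:3]=R.from_euler('xyz',o["tcp_rot"]).as_matrix(); T[:3,3]=o["eef_pos"]
        T=T@np.array(i["T_tool_cam"])
    else:
        T=np.eye(4); T[:3,:3]=R.from_euler('xyz',i["orientation"]).as_matrix(); T[:3,3]=i["xyz"]
    T=T.copy(); T[:3,:3]=T[:3,:3]@np.diag([1,-1,-1])
    return K,np.array(i["dist"],float),T
def ray(c,uv):
    K,d,T=c; p=cv2.undistortPoints(np.array(uv,float).reshape(-1,1,2),K,d).reshape(-1,2)
    v=np.c_[p,np.ones(len(p))]@T[:3,:3].T
    return T[:3,3],v/np.linalg.norm(v,axis=1,keepdims=True)
def onz(c,uv,z):
    o,v=ray(c,uv); return o+v*((z-o[2])/v[:,2])[:,None]
def tri(rays):
    A=0;b=0
    for o,v in rays:
        P=np.eye(3)-np.outer(v,v); A=A+P; b=b+P@o
    return np.linalg.solve(A,b)
def proj(c,X):
    K,d,T=c; Y=(np.atleast_2d(X)-T[:3,3])@T[:3,:3]
    return cv2.projectPoints(Y,np.zeros(3),np.zeros(3),K,d)[0].reshape(-1,2)
E
python3 - <<'E'
from h import *
t=cv2.imread("pics/top0.png"); s=cv2.imread("pics/scene0.png")
a=cv2.resize(t[170:310,190:440],(800,448),interpolation=cv2.INTER_CUBIC) #3.2x
cv2.imwrite("pics/topc.png",a)
b=cv2.resize(s[170:370,200:440],(720,600),interpolation=cv2.INTER_CUBIC) #3x
cv2.imwrite("pics/scenec.png",b)
c=cam("top")
print(onz(c,[(337,237),(317,293)],.018),onz(c,[(236,236),(210,284)],.05),onz(c,[(403,203)],.125), onz(c,[(283,224)],.01))
E
```

```text
[[0.54619299 0.07693566 0.018     ]
 [0.40278382 0.13035155 0.018     ]] [[0.5478459  0.33332373 0.05      ]
 [0.42705391 0.39717294 0.05      ]] [[ 0.60907149 -0.08332878  0.125     ]] [[0.58434618 0.21731925 0.01      ]]
```

View pics/topc.png

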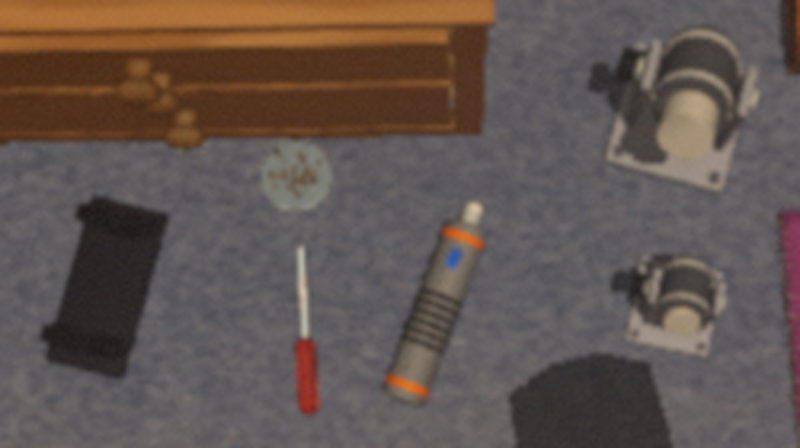

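View pics/scenec.png

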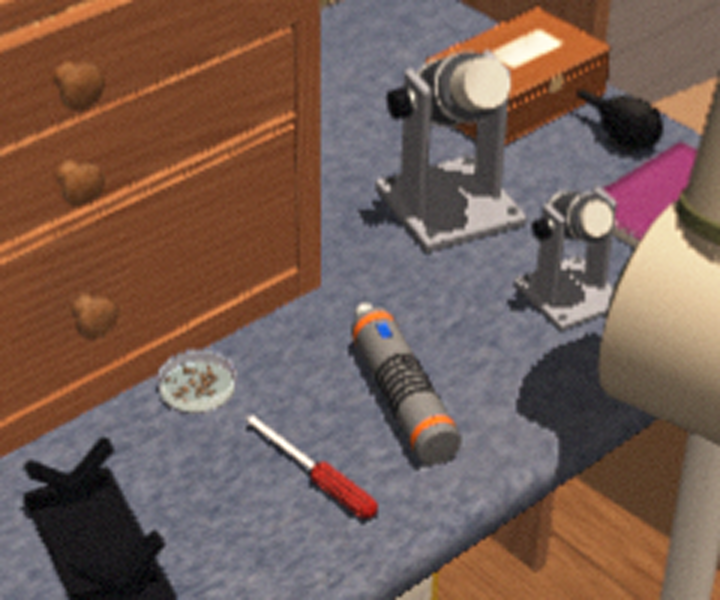

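Nose of the wand points toward +x (top crop (475,205)), the large marble face is at top crop (687,125) / scene crop (487,83), and the cradle trough runs (125,205)–(85,360). Next, a view from the wrist.

```bash
cat >> h.py <<'E'
def plan(pos,rpy,n,grip,fill=None,start=None):
    "rows from the measured pose to pos, world euler rpy, in n rows"
    if start is None:
        o=arm.get_obs(); p=o["eef_pos"]; r=R.from_euler('xyz',o["tcp_rot"])
    else: p,r=start
    p0,r0=np.array(p),r; rt=rpy if isinstance(rpy,R) else R.from_euler('xyz',rpy)
    W=(rt*r0.inv()).as_rotvec(); rows=[]
    for k in range(1,n+1):
        tp=p0+(np.array(pos)-p0)*k/n; tr=R.from_rotvec(W*k/n)*r0
        s=np.round(r.inv().apply(tp-p),4); w=np.round(np.degrees((r.inv()*tr).as_rotvec()),2)
        p=p+r.apply(s); r=r*R.from_rotvec(np.radians(w))
        rows.append(" ".join(f"{x:g}" for x in [*(s+0),*(w+0),grip]))
    while fill and len(rows)<fill: rows.append(f"0 0 0 0 0 0 {grip}")
    for i in range(0,len(rows),10): print("; ".join(rows[i:i+10]))
    return p,r
E
python3 - <<'E'
from h import *
plan([.43,.04,.31],[np.pi,0,2.786],16,1,20)
E
```

```text
0.0252 -0.0232 -0.0049 0 0 -8.34 1; 0.0284 -0.0193 -0.0049 0 -0.01 -8.35 1; 0.0308 -0.015 -0.005 0 0 -8.34 1; 0.0327 -0.0104 -0.0049 0 -0.01 -8.35 1; 0.0338 -0.0055 -0.0049 0 0 -8.34 1; 0.0343 -0.0005 -0.0049 0 -0.01 -8.35 1; 0.034 0.0044 -0.005 -0.01 0 -8.34 1; 0.033 0.0093 -0.0049 0 -0.01 -8.35 1; 0.0313 0.0141 -0.005 0 0 -8.34 1; 0.0289 0.0184 -0.0049 0 0 -8.35 1
0.026 0.0224 -0.0049 0 -0.01 -8.34 1; 0.0224 0.0259 -0.005 0 0 -8.34 1; 0.0184 0.029 -0.0049 0 -0.01 -8.35 1; 0.0141 0.0312 -0.005 0 0 -8.34 1; 0.0093 0.033 -0.0049 0 -0.01 -8.35 1; 0.0044 0.034 -0.005 0 0 -8.34 1; 0 0 0 0 0 0 1; 0 0 0 0 0 0 1; 0 0 0 0 0 0 1; 0 0 0 0 0 0 1
```

>>> carry_out:
  targets: "0.025 -0.023 -0.005 0 0 -8.3 1; 0.028 -0.019 -0.005 0 0 -8.3 1; 0.031 -0.015 -0.005 0 0 -8.3 1; 0.033 -0.01 -0.005 0 0 -8.3 1; 0.034 -0.0055 -0.005 0 0 -8.3 1; 0.034 -0.0005 -0.005 0 0 -8.3 1; 0.034 0.0044 -0.005 0 0 -8.3 1; 0.033 0.0093 -0.005 0 0 -8.3 1; 0.031 0.014 -0.005 0 0 -8.3 1; 0.029 0.018 -0.005 0 0 -8.3 1"

```text
clock: 1.4
eef_pos: [0.3566, -0.1522, 0.2814]
tcp_rot: [-3.142, -0.0, 1.909]
ft_force: [0.3, 0.1, 0.5]
grip_width: 0.0854
grasp_force: 0.0
```

>>> carry_out:
  targets: "0.026 0.022 -0.005 0 0 -8.4 1; 0.022 0.026 -0.005 0 0 -8.4 1; 0.018 0.029 -0.005 0 0 -8.4 1; 0.014 0.031 -0.005 0 0 -8.4 1; 0.009 0.033 -0.005 0 0 -8.4 1; 0.004 0.034 -0.005 0 0 -8.4 1; 0 0 0 0 0 0 1; 0 0 0 0 0 0 1; 0 0 0 0 0 0 1; 0 0 0 0 0 0 1"

```text
clock: 2.65
eef_pos: [0.4326, 0.0361, 0.3113]
tcp_rot: [-3.142, -0.0, 2.783]
ft_force: [0.3, -0.8, -0.3]
grip_width: 0.0853
grasp_force: 0.0
```

```bash
cat > look.py <<'E'
from h import *
import sys,pickle
n=sys.argv[1]; o=arm.get_obs(); im=eyes.capture("wrist")
cv2.imwrite(f"pics/{n}.png",im[:,:,::-1]); pickle.dump(o,open(f"pics/{n}.pkl","wb"))
print(o["clock"],o["eef_pos"],o["tcp_rot"],o["joint_pos"],o["ft_force"],o["grip_width"])
E
python3 look.py w1
```

```text
2.65 [0.43256542 0.03605345 0.3112807 ] [-3.14154061e+00 -5.39999651e-05  2.78251180e+00] [-1.88064477e-01  5.81556636e-02  1.59833143e+00 -4.22501638e-05
  1.48516763e+00 -1.39977634e+00] [ 0.33609528 -0.76213724 -0.29687558] 0.08527130431183812
```

View pics/w1.png

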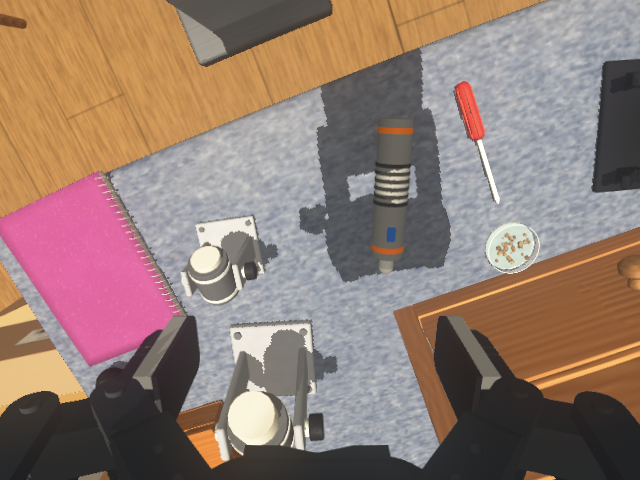

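Wrist view: wand from (396,120) rear to (386,272) nose tip; large stand base front corners (231,325),(312,320), marble face about (251,417); small look-alike at (215,260); cradle partly at right edge.

```bash
python3 - <<'E'
from h import *
import pickle
c=cam("wrist",pickle.load(open("pics/w1.pkl","rb"))); ct=cam("top"); cs=cam("scene")
print("wand",onz(c,[(396,120),(386,272)],.018), onz(ct,[(316.6,294.4),(338.5,233.5)],.018))
print("base",onz(c,[(231,325),(312,320),(314,393)],.008))
f=tri([(c[2][:3,3],ray(c,[(251,417)])[1][0]),(ct[2][:3,3],ray(ct,[(404.7,209)])[1][0]),(cs[2][:3,3],ray(cs,[(362.3,197.5)])[1][0])])
print("face",f,proj(c,f),proj(ct,f),proj(cs,f))
print(onz(ct,[(229,235),(218.5,282)],.05))
E
```

```text
wand [[0.4016753  0.13448534 0.018     ]
 [0.55768142 0.07374843 0.018     ]] [[0.39925291 0.13141084 0.018     ]
 [0.5553007  0.07289216 0.018     ]]
base [[ 0.56250849 -0.12459316  0.008     ]
 [ 0.59074666 -0.02928307  0.008     ]
 [ 0.69239774 -0.06526484  0.008     ]]
face [ 0.5853817  -0.08465871  0.15594882] [[250.33310159 416.2904444 ]] [[405.47674308 209.89793267]] [[360.87868807 197.14302083]]
[[0.55072543 0.35120132 0.05      ]
 [0.43174479 0.37587224 0.05      ]]
```

```bash
cat >> h.py <<'E'
def lookat(C,target,up):
    T=np.array(eyes.camera_info("wrist")["T_tool_cam"]); b=np.array(C)-target; b/=np.linalg.norm(b)
    x=np.cross(up,b); x/=np.linalg.norm(x); Rc=np.c_[x,np.cross(b,x),b]; Rt=Rc@T[:3,:3].T
    return np.array(C)-Rt@T[:3,3], R.from_matrix(Rt)
E
python3 - <<'E'
from h import *
F=np.array([.585,-.085,.156]); up=[-.959,.284,0.3]
d=np.array([-.35,.08,.93]); pA,rA=lookat(F+.25*d/np.linalg.norm(d),F,up)
d=np.array([-.4,-.6,.7]); pB,rB=lookat(F+.25*d/np.linalg.norm(d),F,up)
print(pA,rA.as_matrix()[:,2],pB,rB.as_matrix()[:,2],np.degrees((rB*rA.inv()).magnitude()))
s=plan(pA,rA,8,1,10)
plan(pB,rB,9,1,10,start=s)
E
```

```text
[ 0.58190972 -0.08693382  0.25037671] [ 0.05641822  0.01219493 -0.99833274] [ 0.57577106 -0.15595932  0.21764296] [ 0.12023457  0.74229465 -0.65919823] 48.78789251928103
-0.0229 -0.0079 0.0076 -0.21 -0.35 -0.46 1; -0.0227 -0.008 0.0077 -0.22 -0.36 -0.45 1; -0.0227 -0.0083 0.0079 -0.21 -0.35 -0.46 1; -0.0225 -0.0085 0.0079 -0.21 -0.36 -0.45 1; -0.0225 -0.0087 0.0081 -0.22 -0.35 -0.46 1; -0.0223 -0.0089 0.0081 -0.21 -0.36 -0.45 1; -0.0221 -0.0091 0.0083 -0.21 -0.35 -0.46 1; -0.0221 -0.0093 0.0084 -0.21 -0.36 -0.45 1; 0 0 0 0 0 0 1; 0 0 0 0 0 0 1
-0.0014 -0.0076 0.0035 -5.1 1.46 1.14 1; -0.0016 -0.0079 0.0028 -5.09 1.45 1.14 1; -0.0019 -0.0081 0.002 -5.1 1.46 1.14 1; -0.002 -0.0081 0.0012 -5.1 1.45 1.14 1; -0.0023 -0.0082 0.0005 -5.09 1.46 1.14 1; -0.0024 -0.0082 -0.0004 -5.1 1.45 1.14 1; -0.0025 -0.008 -0.0011 -5.09 1.46 1.14 1; -0.0027 -0.0079 -0.0019 -5.1 1.46 1.14 1; -0.0028 -0.0076 -0.0026 -5.1 1.45 1.13 1; 0 0 0 0 0 0 1
```

```bash
python3 - <<'E'
from h import *
F=np.array([.585,-.085,.156]); up=[-.959,.284,0.3]
d=np.array([-.4,.09,.9]); pA,rA=lookat(F+.28*d/np.linalg.norm(d),F,up)
d=np.array([-.5,-.5,.7]); pB,rB=lookat(F+.34*d/np.linalg.norm(d),F,up)
print(pA,rA.as_matrix()[:,2],pB,rB.as_matrix(),np.degrees((rB*rA.inv()).magnitude()))
s=plan(pA,rA,8,1,10)
plan(pB,rB,8,1,10,start=s)
E
```

```text
[ 0.56427822 -0.08323869  0.27735142] [ 0.11449924  0.00189653 -0.99342153] [ 0.51937069 -0.19503857  0.28491775] [[-0.88806962  0.39331449  0.23798332]
 [ 0.44244667  0.59074645  0.67472926]
 [ 0.12479299  0.70450148 -0.69864467]] 46.096293339804376
-0.0207 -0.0082 0.0042 -0.28 -0.77 -0.43 1; -0.0205 -0.0084 0.0045 -0.28 -0.78 -0.43 1; -0.0204 -0.0085 0.0047 -0.28 -0.77 -0.43 1; -0.0203 -0.0087 0.005 -0.27 -0.77 -0.43 1; -0.0201 -0.0089 0.0052 -0.28 -0.78 -0.43 1; -0.02 -0.0091 0.0054 -0.28 -0.77 -0.43 1; -0.0199 -0.0093 0.0056 -0.28 -0.77 -0.43 1; -0.0197 -0.0094 0.0059 -0.28 -0.78 -0.43 1; 0 0 0 0 0 0 1; 0 0 0 0 0 0 1
0.0011 -0.015 -0.0016 -5.37 1.09 1.78 1; 0.0007 -0.0147 -0.003 -5.37 1.1 1.77 1; 0.0003 -0.0145 -0.0044 -5.37 1.09 1.78 1; 0 -0.014 -0.0056 -5.37 1.1 1.77 1; -0.0003 -0.0133 -0.007 -5.38 1.09 1.78 1; -0.0006 -0.0127 -0.0082 -5.37 1.09 1.77 1; -0.0008 -0.0118 -0.0094 -5.37 1.1 1.78 1; -0.001 -0.0109 -0.0104 -5.37 1.09 1.78 1; 0 0 0 0 0 0 1; 0 0 0 0 0 0 1
```

>>> carry_out:
  targets: "-0.0205 -0.008 0.004 -0.3 -0.8 -0.4 1; -0.0205 -0.008 0.0045 -0.3 -0.8 -0.4 1; -0.0205 -0.0085 0.0045 -0.3 -0.8 -0.4 1; -0.02 -0.0085 0.005 -0.3 -0.8 -0.4 1; -0.02 -0.009 0.005 -0.3 -0.8 -0.4 1; -0.02 -0.009 0.0055 -0.3 -0.8 -0.4 1; -0.02 -0.009 0.0055 -0.3 -0.8 -0.4 1; -0.02 -0.0095 0.006 -0.3 -0.8 -0.4 1; 0 0 0 0 0 0 1; 0 0 0 0 0 0 1"

```text
clock: 3.95
eef_pos: [0.5645, -0.0816, 0.2781]
tcp_rot: [3.103, 0.113, 2.838]
ft_force: [0.2, -0.1, 0.5]
grip_width: 0.0853
grasp_force: 0.0
```

```bash
python3 look.py a
```

```text
3.95 [ 0.56454277 -0.08163912  0.27807418] [3.10253753 0.11259378 2.83786992] [-0.37021149  0.31971313  1.37131321  0.04768878  1.34105219 -1.64780276] [ 0.19286796 -0.10237024  0.53569214] 0.08531753858291527
```

>>> carry_out:
  targets: "0.001 -0.015 -0.0015 -5.4 1.1 1.8 1; 0.0005 -0.0145 -0.003 -5.4 1.1 1.8 1; 0.0005 -0.0145 -0.0045 -5.4 1.1 1.8 1; 0 -0.014 -0.0055 -5.4 1.1 1.8 1; -0.0005 -0.0135 -0.007 -5.4 1.1 1.8 1; -0.0005 -0.0125 -0.008 -5.4 1.1 1.8 1; -0.001 -0.012 -0.0095 -5.4 1.1 1.8 1; -0.001 -0.011 -0.0105 -5.4 1.1 1.8 1; 0 0 0 0 0 0 1; 0 0 0 0 0 0 1"

```text
clock: 5.25
eef_pos: [0.5198, -0.193, 0.2852]
tcp_rot: [2.346, -0.123, 2.676]
ft_force: [-0.5, -0.2, -0.5]
grip_width: 0.0854
grasp_force: 0.0
```

```bash
python3 look.py b; python3 -c "
import cv2,numpy as np
a=cv2.imread('pics/a.png');b=cv2.imread('pics/b.png')
cv2.imwrite('pics/ab.png',np.hstack([a[60:460,120:520],b[60:460,120:520]]))"
```

```text
5.25 [ 0.51975716 -0.19300122  0.28519551] [ 2.34589264 -0.12304283  2.67570404] [-0.87444     0.46486202  1.34263649  0.68532626  1.7615998  -1.94433698] [-0.50909077 -0.16265627 -0.52507051] 0.08541318554089601
```

View pics/ab.png

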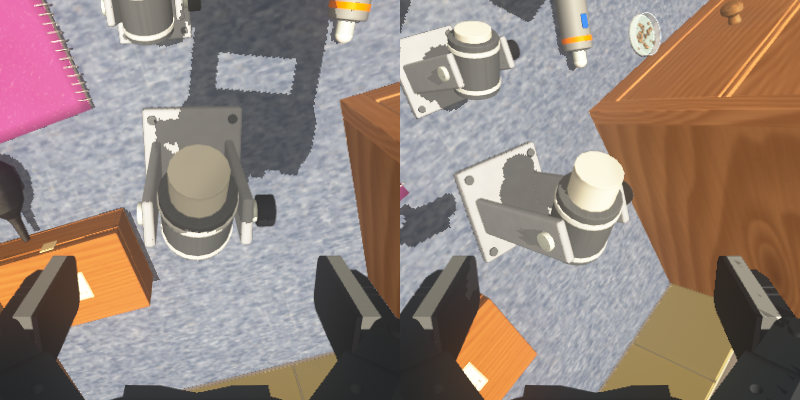

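Combined view: left (A), marble face near crop (200,165), collar mouth ring around (200,205); right (B), face near (199,165), collar white ring (185,225), pivot screw (145,242). I'll zoom in to pick outline points.

```bash
python3 -c "
import cv2,numpy as np
a=cv2.imread('pics/a.png')[190:330,270:370];b=cv2.imread('pics/b.png')[200:340,260:360]
f=lambda x:cv2.convertScaleAbs(cv2.resize(x,(400,560),interpolation=cv2.INTER_CUBIC),alpha=1.0)
z=np.hstack([f(a),f(b)])
for k in range(0,800,40): z[::8,k]=(0,0,255)
for k in range(0,560,40): z[k,::8]=(0,0,255)
cv2.imwrite('pics/abz.png',z)"
```

```text
(no output)
```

View pics/abz.png

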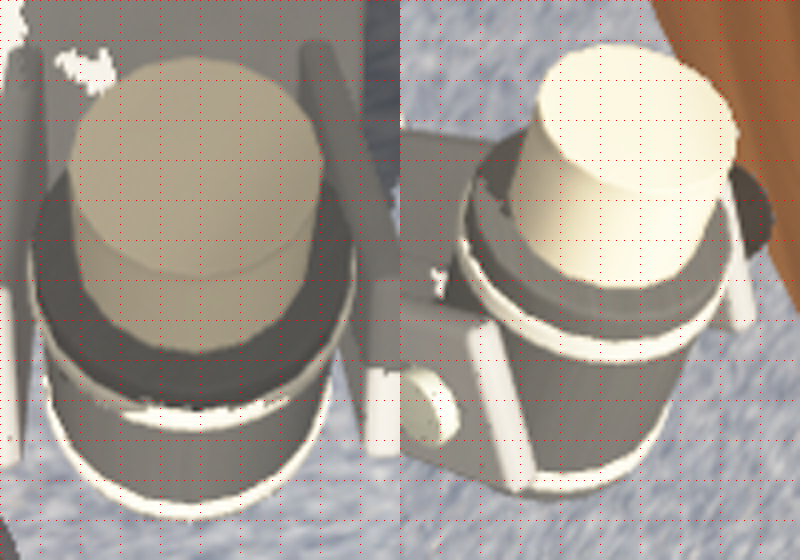

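```bash
cat > fit.py <<'E'
from h import *
import pickle
from scipy.optimize import least_squares
cA=cam("wrist",pickle.load(open("pics/a.pkl","rb"))); cB=cam("wrist",pickle.load(open("pics/b.pkl","rb")))
cv=lambda P,o:(np.array(P,float)-o[0])/4-.375+np.array(o[1])
A=[(195,57),(70,160),(323,160),(193,276),(290,95),(85,215),(305,220),(140,262),(250,262),(130,72),(255,70)]
Ab=[(195,352),(83,270),(308,265),(110,318),(285,315)]
B=[(540,100),(615,44),(738,135),(665,190),(560,145),(600,172),(720,172),(700,80),(660,52),(570,60),(548,78)]
Bb=[(530,238),(560,270),(600,287),(640,287),(680,265)]
oA=((0,0),(270,190)); oB=((400,0),(260,200))
data=[(cA,cv(A,oA),0),(cA,cv(Ab,oA),1),(cB,cv(B,oB),0),(cB,cv(Bb,oB),1)]
t=np.linspace(0,2*np.pi,361)
def ax(a,e): return np.array([-np.cos(e)*np.cos(a),np.cos(e)*np.sin(a),np.sin(e)])
def res(q,full=False):
    n=ax(q[3],q[4]); u=np.cross(n,[0,0,1]); u/=np.linalg.norm(u); v=np.cross(n,u); out=[]
    for c,P,b in data:
        C=q[:3]-b*q[5]*n+.021*(np.outer(np.cos(t),u)+np.outer(np.sin(t),v))
        out.append(np.linalg.norm(P[:,None]-proj(c,C)[None],axis=2).min(1))
    return out if full else np.concatenate(out)
s=least_squares(res,[.585,-.085,.156,.28,.5,.02],x_scale=[.01,.01,.01,.1,.1,.01],loss="soft_l1")
q=s.x; print(q[:3],"az,el deg",np.degrees(q[3:5]),"h",q[5],"axis",ax(*q[3:5]),"mouth",q[:3]-q[5]*ax(*q[3:5])); print([np.round(r,1) for r in res(q,True)])
# each view alone for spread
for sel in (data[:2],data[2:]):
    data0=data; data=sel; s2=least_squares(res,q,x_scale=[.01,.01,.01,.1,.1,.01]); data=data0
    print(s2.x[:3],np.degrees(s2.x[3:5]),s2.x[5])
E
python3 fit.py
```

```text
[ 0.57893251 -0.07895918  0.16193885] az,el deg [17.91124907 34.51707863] h 0.028513483773074277 axis [-0.78402344  0.25340267  0.56665187] mouth [ 0.60128775 -0.08618457  0.14578163]
[array([0. , 0.1, 0.7, 0.3, 0.6, 0.1, 1.3, 0.2, 1.1, 0.2, 0.1]), array([0.3, 1.4, 0.2, 0.8, 0.1]), array([1. , 0.2, 0.1, 0.2, 0.5, 0.7, 0.2, 1.2, 0.3, 1.8, 1.6]), array([1.2, 0.4, 1. , 0.6, 0.9])]
[ 0.58081161 -0.07970517  0.15704697] [15.97284554 35.88104707] 0.03128770558649865
[ 0.58657393 -0.07121191  0.1521259 ] [16.48457229 36.01263311] 0.031492384709214366
```

```bash
python3 - <<'E'
from h import *
s=plan([.4687,.1067,.13],[np.pi,0,2.777],10,1)
plan([.4687,.1067,.002],[np.pi,0,2.777],8,1,10,start=s)
E
```

```text
0.016 0.0045 0.0298 4.58 -0.44 -0.83 1; 0.0161 0.0072 0.0292 4.59 -0.43 -0.82 1; 0.0162 0.0096 0.0285 4.58 -0.44 -0.83 1; 0.0163 0.0122 0.0274 4.59 -0.43 -0.82 1; 0.0162 0.0145 0.0262 4.58 -0.44 -0.83 1; 0.0163 0.0168 0.0249 4.59 -0.44 -0.82 1; 0.0161 0.0189 0.0233 4.58 -0.43 -0.83 1; 0.0161 0.021 0.0216 4.59 -0.44 -0.83 1; 0.0159 0.0229 0.0197 4.58 -0.43 -0.82 1; 0.0157 0.0246 0.0177 4.59 -0.44 -0.83 1
0 0 0.016 0 0 0 1; 0 0 0.016 0 0 0 1; 0 0 0.016 0 0 0 1; 0 0 0.016 0 0 0 1; 0 0 0.016 0 0 0 1; 0 0 0.016 0 0 0 1; 0 0 0.016 0 0 0 1; 0 0 0.016 0 0 0 1; 0 0 0 0 0 0 1; 0 0 0 0 0 0 1
```

>>> carry_out:
  targets: "0.016 0.0045 0.03 4.6 -0.4 -0.8 1; 0.016 0.007 0.029 4.6 -0.4 -0.8 1; 0.016 0.0095 0.0285 4.6 -0.4 -0.8 1; 0.016 0.012 0.0275 4.6 -0.4 -0.8 1; 0.016 0.0145 0.026 4.6 -0.4 -0.8 1; 0.0165 0.017 0.025 4.6 -0.4 -0.8 1; 0.016 0.019 0.023 4.6 -0.4 -0.8 1; 0.016 0.021 0.0215 4.6 -0.4 -0.8 1; 0.016 0.023 0.0195 4.6 -0.5 -0.8 1; 0.016 0.0245 0.0175 4.6 -0.5 -0.8 1"

```text
clock: 6.55
eef_pos: [0.4684, 0.1076, 0.1314]
tcp_rot: [-3.139, -0.002, 2.776]
ft_force: [0.1, 0.1, 0.5]
grip_width: 0.0853
grasp_force: 0.0
```

```bash
python3 look.py c; python3 - <<'E'
from h import *
import pickle
c=cam("wrist",pickle.load(open("pics/c.pkl","rb")))
im=cv2.imread("pics/c.png")
hsv=cv2.cvtColor(im,cv2.COLOR_BGR2HSV)
m=cv2.inRange(hsv,(8,170,120),(25,255,255)); n,l,st,ce=cv2.connectedComponentsWithStats(m)
for i in range(1,n):
    if st[i,4]>60: print(st[i],ce[i],onz(c,[ce[i]],.03))
print(proj(c,[[.4687,.1067,.018]]))
plan([.4687,.1067,.002],[np.pi,0,2.777],8,1,10)
E
```

```text
6.55 [0.46844939 0.1076364  0.13143464] [-3.13922332e+00 -1.82782860e-03  2.77626392e+00] [-0.01765634  0.3265221   1.76096649 -0.00184312  1.05663051 -1.22221761] [0.09999197 0.07298474 0.46882977] 0.08534453313350852
[288 130  60  12 632] [317.66297468 135.58702532] [[0.41053462 0.13057735 0.03      ]]
[291 320  51  18 397] [315.88664987 330.89924433] [[0.52937265 0.08374296 0.03      ]]
[[315.39124093 233.39522064]]
-0.0005 -0.0003 0.0159 -0.04 -0.04 0.02 1; -0.0005 -0.0004 0.016 -0.04 -0.03 0.02 1; -0.0005 -0.0003 0.0159 -0.04 -0.04 0.02 1; -0.0005 -0.0004 0.016 -0.04 -0.03 0.02 1; -0.0005 -0.0003 0.0159 -0.04 -0.04 0.02 1; -0.0004 -0.0004 0.016 -0.04 -0.04 0.02 1; -0.0005 -0.0004 0.0159 -0.03 -0.03 0.02 1; -0.0004 -0.0004 0.016 -0.04 -0.04 0.02 1; 0 0 0 0 0 0 1; 0 0 0 0 0 0 1
```

View pics/c.png

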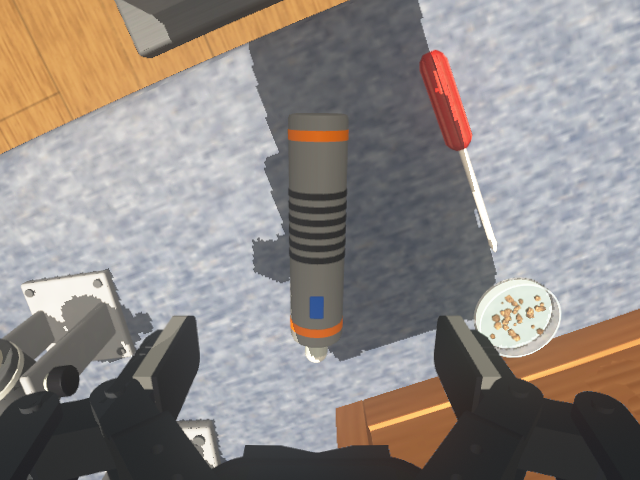

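Wand lies vertically at column 316, bands at rows 136 and 331, well centred between the fingers; descend and grip.

>>> carry_out:
  targets: "0 0 0.016 0 0 0 1; 0 0 0.016 0 0 0 1; 0 0 0.016 0 0 0 1; 0 0 0.016 0 0 0 1; 0 0 0.016 0 0 0 1; 0 0 0.016 0 0 0 1; 0 0 0.016 0 0 0 1; 0 0 0.017 0 0 0 1; 0 0 0 0 0 0 1; 0 0 0 0 0 0 1"

```text
clock: 7.85
eef_pos: [0.4683, 0.1064, 0.0028]
tcp_rot: [-3.142, -0.004, 2.775]
ft_force: [0.1, 0.8, -0.4]
grip_width: 0.0856
grasp_force: 0.0
```

>>> carry_out:
  targets: "0 0 0 0 0 0 0; 0 0 0 0 0 0 0; 0 0 0 0 0 0 0; 0 0 0 0 0 0 0; 0 0 0 0 0 0 0; 0 0 0 0 0 0 0; 0 0 0 0 0 0 0; 0 0 0 0 0 0 0; 0 0 0 0 0 0 0; 0 0 0 0 0 0 0"
  newtons: 70

```text
clock: 9.1
eef_pos: [0.4681, 0.106, 0.0024]
tcp_rot: [-3.141, -0.005, 2.773]
ft_force: [-0.6, -0.1, 7.0]
grip_width: 0.0342
grasp_force: 69.1
```

```bash
python3 - <<'E'
from h import *
o=arm.get_obs(); print(o)
n=np.array([-np.cos(np.radians(35.2))*np.cos(np.radians(17)),np.cos(np.radians(35.2))*np.sin(np.radians(17)),np.sin(np.radians(35.2))])
F=np.array([.579,-.078,.162]); print(n)
y=np.cross([0,0,-1],n); y/=np.linalg.norm(y); Rt=R.from_matrix(np.c_[n,y,np.cross(n,y)])
# wand origin in tool: z offset such that axis z=.018 ; along x
zo=o["eef_pos"][2]-.018
og=np.array([0,0,zo]); print("wand in tool",og,Rt.as_euler('xyz'))
P=F+n*(.096+.045)-Rt.apply(og); print("pre TCP",P)
s=plan(o["eef_pos"]+[0,0,.2],R.from_euler('xyz',o["tcp_rot"]),8,0,10)
plan(P,Rt,10,0,start=s)
E
```

```text
{'clock': 9.1, 'joint_pos': array([-0.0228172 ,  0.54319562,  1.85635966,  0.0020792 ,  0.74660634,
       -1.22701455]), 'qvel': array([ 0.00155808, -0.00031532, -0.00010036, -0.00015723,  0.00049025,
       -0.00091169]), 'joint_efforts': array([ -0.40900103, -39.46190357, -15.83190322,  -0.12793602,
        -0.32971471,  -0.04087204]), 'eef_pos': array([0.46811069, 0.10600805, 0.00237782]), 'tcp_rot': array([-3.14137522, -0.00477622,  2.7734638 ]), 'ft_force': array([-0.58923838, -0.10228217,  7.00477921]), 'moment': array([ 0.15148169,  0.1962171 , -0.00948439]), 'grasp_force': 69.0519368648529, 'grip_width': 0.03422095367032077}
[-0.78143955  0.23891005  0.57643232]
wand in tool [ 0.          0.         -0.01562218] [ 3.14159265 -0.6143559   2.84488668]
pre TCP [ 0.46020537 -0.04168084  0.23051137]
0.0001 0 -0.025 0 0 0 0; 0.0001 0 -0.025 0 0 0 0; 0.0002 0 -0.025 0 0 0 0; 0.0001 0 -0.025 0 0 0 0; 0.0001 0 -0.025 0 0 0 0; 0.0001 0 -0.025 0 0 0 0; 0.0001 0 -0.025 0 0 0 0; 0.0002 0 -0.025 0 0 0 0; 0 0 0 0 0 0 0; 0 0 0 0 0 0 0
-0.0046 -0.0141 -0.0028 0.13 3.49 -0.4 0; -0.0043 -0.0141 -0.0031 0.12 3.49 -0.39 0; -0.004 -0.0141 -0.0033 0.13 3.49 -0.4 0; -0.0037 -0.0142 -0.0035 0.12 3.49 -0.4 0; -0.0033 -0.0142 -0.0037 0.13 3.5 -0.39 0; -0.0031 -0.0142 -0.0038 0.12 3.49 -0.4 0; -0.0027 -0.0143 -0.004 0.13 3.49 -0.39 0; -0.0024 -0.0143 -0.0041 0.12 3.49 -0.4 0; -0.002 -0.0143 -0.0042 0.13 3.49 -0.4 0; -0.0016 -0.0144 -0.0043 0.12 3.49 -0.39 0
```

>>> carry_out:
  targets: "0 0 -0.01 0 0 0 0; 0 0 -0.025 0 0 0 0; 0 0 -0.025 0 0 0 0; 0 0 -0.025 0 0 0 0; 0 0 -0.025 0 0 0 0; 0 0 -0.025 0 0 0 0; 0 0 -0.025 0 0 0 0; 0 0 -0.025 0 0 0 0; 0 0 -0.015 0 0 0 0; 0 0 0 0 0 0 0"
  newtons: 100

```text
clock: 10.35
eef_pos: [0.469, 0.1057, 0.2024]
tcp_rot: [-3.141, -0.004, 2.774]
ft_force: [-0.1, 0.1, -3.2]
grip_width: 0.0332
grasp_force: 99.6
```

```bash
python3 look.py d; python3 - <<'E'
from h import *
import pickle
o=pickle.load(open("pics/d.pkl","rb")); print(o["moment"],o["grasp_force"])
im=cv2.imread("pics/d.png")
hsv=cv2.cvtColor(im,cv2.COLOR_BGR2HSV)
m=cv2.inRange(hsv,(8,170,100),(25,255,255)); n,l,st,ce=cv2.connectedComponentsWithStats(m)
for i in range(1,n):
    if st[i,4]>100: print(st[i],ce[i])
K,d,T=cam("wrist",o); 
rt=R.from_euler('xyz',o["tcp_rot"])
for z in (-.0156,-.019): print(proj((K,d,T),o["eef_pos"]+rt.apply([[.075,0,z],[0,0,z],[-.075,0,z],[-.096,0,z],[.065,0,z-.018],[-.065,0,z-.018]])).round(1).tolist())
E
```

```text
10.35 [0.46904451 0.10567223 0.20235291] [-3.14143253 -0.00428505  2.7735908 ] [-2.34281269e-02  2.43612997e-01  1.66790610e+00  1.37386493e-03
  1.23416111e+00 -1.22667940e+00] [-0.06338319  0.13066247 -3.17417495] 0.03324547661241265
[-0.00982442 -0.0133981  -0.04224083] 99.64335680007935
[ 257  154  121   29 2581] [317.09647423 169.80976366]
[[315.3, 121.3], [315.9, 341.2], [316.2, 495.5], [316.3, 529.8], [315.2, 163.4], [316.2, 518.5]]
[[315.3, 121.8], [315.8, 346.6], [316.2, 502.7], [316.3, 537.2], [315.2, 165.3], [316.2, 527.1]]
```

View pics/d.png

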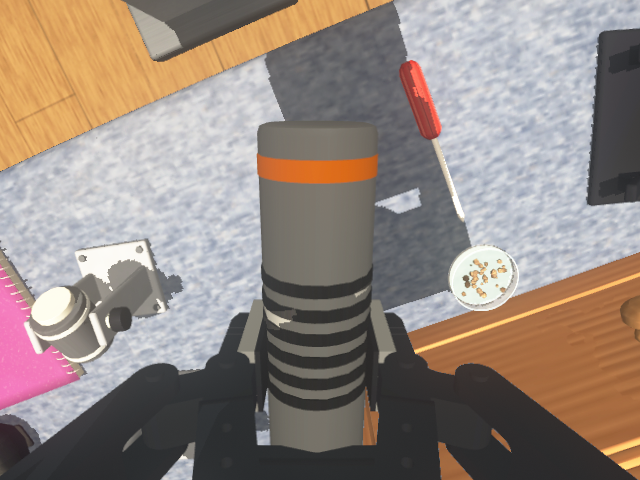

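Held level, straight and centred (rear end row 121 as predicted, rings centred). Go to the pre-touch pose.

>>> carry_out:
  targets: "-0.0045 -0.014 -0.003 0.1 3.5 -0.4 0; -0.0045 -0.014 -0.003 0.1 3.5 -0.4 0; -0.004 -0.014 -0.0035 0.1 3.5 -0.4 0; -0.0035 -0.014 -0.0035 0.1 3.5 -0.4 0; -0.0035 -0.014 -0.0035 0.1 3.5 -0.4 0; -0.003 -0.014 -0.004 0.1 3.5 -0.4 0; -0.0025 -0.0145 -0.004 0.1 3.5 -0.4 0; -0.0025 -0.0145 -0.004 0.1 3.5 -0.4 0; -0.002 -0.0145 -0.004 0.1 3.5 -0.4 0; -0.0015 -0.0145 -0.0045 0.1 3.5 -0.4 0"

```text
clock: 11.65
eef_pos: [0.4607, -0.0424, 0.2288]
tcp_rot: [3.136, -0.62, 2.847]
ft_force: [0.3, 0.5, -3.2]
grip_width: 0.0336
grasp_force: 100.1
```

```bash
cat >> h.py <<'E'
n=np.array([-.78144,.23891,.57643]); F=np.array([.579,-.078,.162])
_y=np.cross([0,0,-1],n); _y/=np.linalg.norm(_y); RP=R.from_matrix(np.c_[n,_y,np.cross(n,_y)]); OG=np.array([0,0,-.0156])
def state():
    o=arm.get_obs(); r=R.from_euler('xyz',o["tcp_rot"]); tip=o["eef_pos"]+r.apply(OG+[-.096,0,0])
    print("clock",o["clock"],"tip-face in n,y,z",(RP.inv().apply(tip-F)*1e3).round(1),"ang",np.degrees((RP.inv()*r).as_rotvec()).round(2),"f.n",(o["ft_force"]@n).round(2),o["ft_force"].round(2),o["joint_pos"].round(2),o["eef_pos"])
E
python3 - <<'E'
from h import *
state()
plan(F+n*(.096+.018)-RP.apply(OG),RP,8,0,10)
E
python3 -c "
from workcell import eyes
import cv2
cv2.imwrite('pics/s2.png',eyes.capture('scene')[100:330,240:520,::-1]); cv2.imwrite('pics/t2.png',eyes.capture('top')[130:330,290:490,::-1])"
```

```text
clock 11.65 tip-face in n,y,z [43.4 -0.4  1.6] ang [-0.22  0.34 -0.12] f.n -1.95 [ 0.31  0.51 -3.17] [-0.34  0.54  1.3  -0.02  1.92 -1.61] [ 0.4606786  -0.04240252  0.22880936]
-0.0032 0.0001 -0.0001 0.03 -0.04 0.01 0; -0.0032 0 -0.0002 0.02 -0.04 0.02 0; -0.0032 0.0001 -0.0001 0.03 -0.05 0.01 0; -0.0031 0.0001 -0.0002 0.03 -0.04 0.02 0; -0.0032 0 -0.0001 0.03 -0.04 0.01 0; -0.0032 0.0001 -0.0001 0.02 -0.04 0.02 0; -0.0032 0.0001 -0.0002 0.03 -0.04 0.01 0; -0.0032 0 -0.0001 0.03 -0.05 0.02 0; 0 0 0 0 0 0 0; 0 0 0 0 0 0 0
```

>>> carry_out:
  targets: "-0.003 0 0 0 0 0 0; -0.003 0 0 0 0 0 0; -0.003 0 0 0 0 0 0; -0.003 0 0 0 0 0 0; -0.003 0 0 0 0 0 0; -0.003 0 0 0 0 0 0; -0.003 0 0 0 0 0 0; -0.003 0 0 0 0 0 0; -0.001 0 -0.0015 0 0 0 0; 0 0 0 0 0 0 0"

```text
clock: 13.0
eef_pos: [0.4814, -0.0481, 0.2168]
tcp_rot: [3.137, -0.616, 2.847]
ft_force: [-0.6, 0.7, -0.9]
grip_width: 0.0332
grasp_force: 100.1
```

```bash
python3 look.py e; python3 - <<'E'
from h import *
state()
s=eyes.capture('scene')[:,:,::-1]; t=eyes.capture('top')[:,:,::-1]
cc=cam("scene"); print(proj(cc,[F,F+n*.02]),proj(cam("top"),[F,F+n*.02]))
a=cv2.resize(s[140:240,310:410],(400,400),interpolation=cv2.INTER_CUBIC); b=cv2.resize(t[160:260,350:450],(400,400),interpolation=cv2.INTER_CUBIC)
cv2.imwrite("pics/st.png",np.hstack([a,b]))
E
```

```text
13.0 [ 0.48136555 -0.04813465  0.21677634] [ 3.13658833 -0.61625794  2.84715704] [-0.33304753  0.59049707  1.24267709 -0.01845359  1.92442718 -1.6086988 ] [-0.64720103  0.72498068 -0.94940334] 0.03315077267739722
clock 13.05 tip-face in n,y,z [19.   0.1 -1.3] ang [-0.21  0.11 -0.11] f.n -2.32 [ 0.76  0.4  -3.16] [-0.33  0.59  1.24 -0.02  1.92 -1.61] [ 0.48129036 -0.04811107  0.21675587]
[[360.91258081 197.06393701]
 [364.32058203 196.3639461 ]] [[403.05139861 212.06937375]
 [401.82597069 217.67638824]]
```

View pics/st.png

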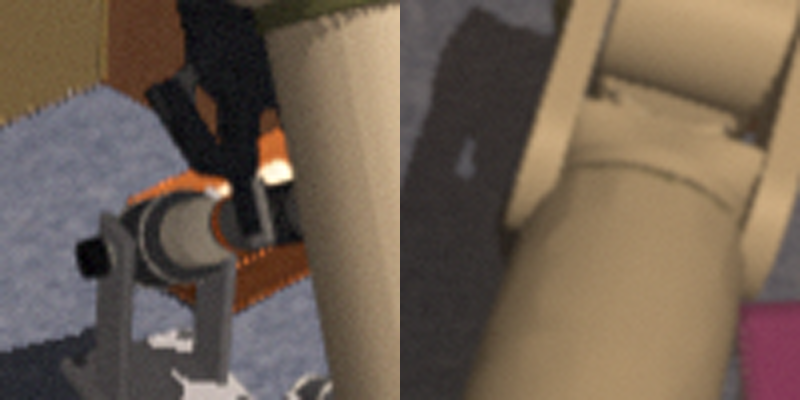

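Scene view shows the wand in line with the core face, a small gap left; the top view is blocked by the arm. Feel forward.

>>> carry_out:
  targets: "-0.0015 0 0 0 0 0 0; -0.0015 0 0 0 0 0 0; -0.0015 0 0 0 0 0 0; -0.0015 0 0 0 0 0 0; -0.0015 0 0 0 0 0 0; -0.0015 0 0 0 0 0 0; -0.001 0 0 0 0 0 0; -0.001 0 0 0 0 0 0; 0 0 0 0 0 0 0; 0 0 0 0 0 0 0"

```text
clock: 14.4
eef_pos: [0.4898, -0.0507, 0.2104]
tcp_rot: [3.137, -0.616, 2.847]
ft_force: [-0.4, -0.6, -2.7]
grip_width: 0.033
grasp_force: 100.1
```

```bash
python3 - <<'E'
from h import *
state()
E
```

```text
clock 14.4 tip-face in n,y,z [ 8.1  0.2 -1.2] ang [-0.21  0.12 -0.11] f.n -1.37 [-0.41 -0.64 -2.67] [-0.33  0.62  1.22 -0.02  1.92 -1.61] [ 0.48983485 -0.0506856   0.21038378]
```

>>> carry_out:
  targets: "-0.001 0 0 0 0 0 0; -0.001 0 0 0 0 0 0; -0.001 0 0 0 0 0 0; -0.001 0 0 0 0 0 0; -0.001 0 0 0 0 0 0; 0 0 0 0 0 0 0; 0 0 0 0 0 0 0; 0 0 0 0 0 0 0; 0 0 0 0 0 0 0; 0 0 0 0 0 0 0"

```text
clock: 15.65
eef_pos: [0.4937, -0.0519, 0.2075]
tcp_rot: [3.137, -0.616, 2.847]
ft_force: [-0.3, -0.5, -1.2]
grip_width: 0.0333
grasp_force: 100.1
```

```bash
python3 - <<'E'
from h import *
state()
E
```

```text
clock 15.65 tip-face in n,y,z [ 3.1  0.2 -1.2] ang [-0.21  0.12 -0.11] f.n -0.56 [-0.33 -0.52 -1.2 ] [-0.33  0.63  1.21 -0.02  1.92 -1.61] [ 0.4937356  -0.05188086  0.20747709]
```

>>> carry_out:
  targets: "-0.001 0 0 0 0 0 0; -0.001 0 0 0 0 0 0; -0.001 0 0 0 0 0 0; -0.001 0 0 0 0 0 0; 0 0 0 0 0 0 0; 0 0 0 0 0 0 0; 0 0 0 0 0 0 0; 0 0 0 0 0 0 0; 0 0 0 0 0 0 0; 0 0 0 0 0 0 0"

```text
clock: 16.9
eef_pos: [0.4969, -0.0528, 0.2052]
tcp_rot: [3.137, -0.616, 2.847]
ft_force: [-2.5, 0.5, -0.2]
grip_width: 0.0333
grasp_force: 100.1
```

```bash
python3 - <<'E'
from h import *
state()
E
```

```text
clock 16.9 tip-face in n,y,z [-1.   0.2 -1.1] ang [-0.21  0.12 -0.11] f.n 1.91 [-2.47  0.52 -0.23] [-0.33  0.64  1.2  -0.02  1.92 -1.61] [ 0.49686261 -0.05284159  0.20515136]
```

>>> carry_out:
  targets: "-0.001 0 0 0 0 0 0; -0.001 0 0 0 0 0 0; -0.0005 0 0 0 0 0 0; 0 0 0 0 0 0 0; 0 0 0 0 0 0 0; 0 0 0 0 0 0 0; 0 0 0 0 0 0 0; 0 0 0 0 0 0 0; 0 0 0 0 0 0 0; 0 0 0 0 0 0 0"

```text
clock: 18.15
eef_pos: [0.4988, -0.0534, 0.2037]
tcp_rot: [3.137, -0.616, 2.847]
ft_force: [-3.3, -0.1, 0.5]
grip_width: 0.0333
grasp_force: 100.1
```

>>> carry_out:
  targets: "0 0 0 0 0 0 0; 0 0 0 0 0 0 0; 0 0 0 0 0 0 0; 0 0 0 0 0 0 0; 0 0 0 0 0 0 0; 0 0 0 0 0 0 0; 0 0 0 0 0 0 0; 0 0 0 0 0 0 0; 0 0 0 0 0 0 0; 0 0 0 0 0 0 0"

```text
clock: 19.4
eef_pos: [0.4988, -0.0534, 0.2037]
tcp_rot: [3.137, -0.617, 2.847]
ft_force: [-2.4, 0.5, 0.7]
grip_width: 0.0332
grasp_force: 100.1
```

```bash
python3 look.py f; python3 - <<'E'
from h import *
state()
E
```

```text
19.4 [ 0.49880975 -0.05342395  0.20369919] [ 3.13658043 -0.61654113  2.8472228 ] [-0.33192535  0.64195745  1.19139489 -0.01780453  1.9245508  -1.60760756] [-2.37419737  0.48048777  0.656151  ] 0.033218483619909776
clock 19.45 tip-face in n,y,z [-3.5  0.2 -1.1] ang [-0.21  0.12 -0.11] f.n 2.66 [-3.22  1.08 -0.2 ] [-0.33  0.64  1.19 -0.02  1.92 -1.61] [ 0.49882371 -0.05342422  0.20368295]
```

>>> carry_out:
  targets: "0 0 0 0 0 0 0; 0 0 0 0 0 0 0; 0 0 0 0 0 0 0; 0 0 0 0 0 0 0; 0 0 0 0 0 0 0; 0 0 0 0 0 0 0; 0 0 0 0 0 0 0; 0 0 0 0 0 0 0; 0 0 0 0 0 0 0; 0 0 0 0 0 0 0"

```text
clock: 20.7
eef_pos: [0.4988, -0.0534, 0.2037]
tcp_rot: [3.137, -0.617, 2.847]
ft_force: [-2.7, 0.8, 0.2]
grip_width: 0.0336
grasp_force: 100.1
```

Pressed at roughly 4.7 N and held. Before leaving, I'll recheck the lateral aim by refitting with the touched distance.

```bash
cat >> fit.py <<'E'
print("--- refit")
import h
cT=cam("top"); cS=cam("scene")
def model(q,b,c,off):
    m=ax(q[3],q[4]); u=np.cross(m,[0,0,1]); u/=np.linalg.norm(u); v=np.cross(m,u)
    return proj(c,q[:3]+off-b*q[5]*m+.021*(np.outer(np.cos(t),u)+np.outer(np.sin(t),v)))
cams=[cA,cB]
def res2(q,sc=None):
    out=[]
    for c,P,b in data:
        off=q[6:9] if c is cA else q[9:12]
        out.append(np.linalg.norm(P[:,None]-model(q,b,c,off)[None],axis=2).min(1)/1.0)
    out.append(q[6:12]/.002)
    out.append([(q[3]-np.radians(16.5))/np.radians(1.5)])
    if TOUCH: out.append([((q[:3]-h.F)@h.n-.0037)/.002])
    # face centre in scene crop / top crop (rough, 1.5px)
    out.append((proj(cS,q[:3])[0]-[362.3,197.5])/1.5); out.append((proj(cT,q[:3])[0]-[404.7,209])/1.5)
    return np.concatenate(out)
for TOUCH in (0,1):
    s=least_squares(res2,np.r_[q,np.zeros(6)],x_scale=np.r_[.01,.01,.01,.1,.1,.01,[.002]*6],loss="soft_l1")
    e=s.x; m=ax(*e[3:5]); print(e[:3],np.degrees(e[3:5]),e[5],"in press frame mm",(h.RP.inv().apply(e[:3]-h.F)*1e3).round(1),"angle err",np.degrees(np.arccos(m@h.n)),"cost",s.cost,(e[6:]*1e3).round(1))
E
python3 fit.py | sed -n '/refit/,$p'
```

```text
--- refit
[ 0.58077961 -0.07910218  0.15890106] [16.43407018 35.36796856] 0.02969496941340666 in press frame mm [-3.4 -0.5  1.4] angle err 0.49819952596117145 cost 6.731290404562623 [-0.9 -0.3 -0.6  0.4  3.1  0.1]
[ 0.5789102  -0.0787889   0.16115172] [16.62250791 34.90718053] 0.029117220969564872 in press frame mm [-0.6 -0.8  0.6] angle err 0.43324668118500137 cost 8.784735944798618 [ 0.1 -0.4 -1.1  0.9  1.4 -0.3]
```

Aim verified: about 1–2 mm off centre, <1° off square. Back out and go toward the cradle.

```bash
python3 - <<'E'
from h import *
o=arm.get_obs()
# cradle mask in first top image
im=cv2.imread("pics/top0.png"); g=im.max(2); m=((g<60)*255).astype(np.uint8); m[:,:190]=0;m[:,260:]=0;m[:215]=0;m[:][300:]=0
n_,l,st,ce=cv2.connectedComponentsWithStats(m); i=1+st[1:,4].argmax(); p=np.argwhere(l==i)[:,::-1].astype(np.float32)
rect=cv2.minAreaRect(p); b=cv2.boxPoints(rect); print(st[i],rect,onz(cam("top"),b,.02))
s=plan(o["eef_pos"]+n*.05,RP,5,0,5)
plan([.43,.19,.31],[np.pi,0,2.82],15,0,start=s)
E
```

```text
[ 203  232   39   56 1333] ((221.41989135742188, 258.9779357910156), (28.055505752563477, 53.11931610107422), 15.422160148620605) [[0.43804461 0.42738847 0.02      ]
 [0.57062918 0.39355616 0.02      ]
 [0.54977801 0.32281385 0.02      ]
 [0.41795684 0.3575744  0.02      ]]
0.01 0 0 0.04 -0.03 0.02 0; 0.01 0 0 0.04 -0.02 0.02 0; 0.01 0 0.0001 0.05 -0.03 0.03 0; 0.01 0.0001 0 0.04 -0.02 0.02 0; 0.01 0 0 0.04 -0.03 0.02 0
0.0082 0.0142 -0.0005 -0.03 -2.35 0.09 0; 0.0082 0.0141 -0.0009 -0.03 -2.34 0.09 0; 0.0082 0.0142 -0.0012 -0.03 -2.35 0.1 0; 0.0082 0.0141 -0.0015 -0.03 -2.35 0.09 0; 0.0081 0.0141 -0.0018 -0.03 -2.34 0.09 0; 0.008 0.0142 -0.0022 -0.02 -2.35 0.09 0; 0.008 0.0141 -0.0025 -0.03 -2.34 0.09 0; 0.0079 0.0141 -0.0028 -0.03 -2.35 0.1 0; 0.0078 0.014 -0.0031 -0.03 -2.35 0.09 0; 0.0077 0.0141 -0.0034 -0.03 -2.34 0.09 0
0.0075 0.0141 -0.0038 -0.03 -2.35 0.09 0; 0.0074 0.014 -0.004 -0.03 -2.35 0.09 0; 0.0073 0.014 -0.0043 -0.03 -2.34 0.1 0; 0.0071 0.0141 -0.0046 -0.03 -2.35 0.09 0; 0.007 0.014 -0.0049 -0.03 -2.34 0.09 0
```

>>> carry_out:
  targets: "0.01 0 0 0 0 0 0; 0.01 0 0 0 0 0 0; 0.01 0 0 0 0 0 0; 0.01 0 0 0 0 0 0; 0.01 0 0 0 0 0 0; 0.008 0.014 -0.0005 0 -2.35 0.1 0; 0.008 0.014 -0.001 0 -2.35 0.1 0; 0.008 0.014 -0.001 0 -2.35 0.1 0; 0.008 0.014 -0.0015 0 -2.35 0.1 0; 0.008 0.014 -0.002 0 -2.35 0.1 0"

```text
clock: 21.95
eef_pos: [0.4502, 0.0357, 0.2588]
tcp_rot: [-3.141, -0.409, 2.837]
ft_force: [-0.7, -0.3, -2.2]
grip_width: 0.0334
grasp_force: 100.1
```

>>> carry_out:
  targets: "0.008 0.014 -0.002 0 -2.35 0.1 0; 0.008 0.014 -0.0025 0 -2.35 0.1 0; 0.008 0.014 -0.003 0 -2.35 0.1 0; 0.008 0.014 -0.003 0 -2.35 0.1 0; 0.0075 0.014 -0.0035 0 -2.35 0.1 0; 0.0075 0.014 -0.004 0 -2.35 0.1 0; 0.0075 0.014 -0.004 0 -2.35 0.1 0; 0.0075 0.014 -0.0045 0 -2.35 0.1 0; 0.007 0.014 -0.0045 0 -2.35 0.1 0; 0.007 0.014 -0.005 0 -2.35 0.1 0"

```text
clock: 23.2
eef_pos: [0.4298, 0.1893, 0.3108]
tcp_rot: [-3.138, 0.001, 2.82]
ft_force: [-0.8, 0.6, -1.7]
grip_width: 0.0332
grasp_force: 100.1
```

```bash
python3 look.py g; python3 - <<'E'
from h import *
import pickle
c=cam("wrist",pickle.load(open("pics/g.pkl","rb")))
im=cv2.imread("pics/g.png"); g=im.max(2)
p0=proj(c,[[.494,.375,.02]])[0]; print(p0)
for th in (50,60,70):
    m=((g<th)*255).astype(np.uint8)
    n_,l,st,ce=cv2.connectedComponentsWithStats(m)
    for i in range(1,n_):
        if st[i,4]>800: print(th,st[i],ce[i])
# coarse brightness map around
x0,y0=int(p0[0]),int(p0[1]); print(g[max(0,y0-120):y0+121:12, max(0,x0-96):min(640,x0+97):12])
E
```

```text
23.2 [0.42984987 0.18931356 0.31081517] [-3.13843709e+00  1.00156689e-03  2.81967215e+00] [ 0.16647176  0.14206625  1.50624584 -0.00326624  1.49387712 -1.08215052] [-0.76326182  0.6246031  -1.69407755] 0.03319181649528688
[501.2097013  184.19021648]
50 [ 260  346   84   64 1178] [286.95755518 383.89388795]
50 [  193   364   443   116 21059] [401.30504772 445.99292464]
50 [  36  437  151   43 3878] [116.85301702 463.58690046]
60 [    0   314   638   166 48278] [324.2635569  425.80115166]
70 [469 221  69  25 992] [499.16532258 232.02217742]
70 [    0   310   638   170 53165] [311.26874824 421.5385498 ]
[[187 194 207 217 204 222 207 215 200 192 222 209 211 217 210 221 157]
 [222 208 199 222 224 207 206 212 196 221 211 214 218 197 206 207 147]
 [220 220 206 210 199 203 200 201 214 196 211 217 211 199 201 198 151]
 [217 212 207 205 216 210 210 207 217 207 208 206 212 209 209 210 113]
 [215 222 197 219 197 208 190 199 201 198 189 191 204 206 206 228 132]
 [209 220 221 200 196 193  86  82  81  80  80 206 200 205 181 201 208]
 [193 220 196 219 207 222  84  71  69  70  72  73 212 193 199 213 
[... 299 characters left out ...]
106 225 207  64  74  73  73  73 205 219 206 195 193 197 195]
 [107 106 107 109 202  62  73  73  73  74 210 206 193 222 185 195 218]
 [103 102 108 107 216  66  74  74  73  74 210 201 218 204 211 204 196]
 [104 103 102 108 208  69  57  63  66  67  69  68 207 198 203 210 199]
 [110 110 106 107 222  69  98 195 210 219 195 187 207 209 192 211 206]
 [107 108 113 203 193 195 221 208 200 207 212 202 194 204 200 140 159]
 [147 210 197 208 211 218 224 223 202 204 194 204 162 163 170 173 251]
 [203 196 186 197 201 200 194 200 195 166 169 163 177 228 171 173 168]
 [243 197 210 196 198 193 166 177 172 228 174 171 166 168 174 171 173]
 [197 211 161 167 172 180 252 167 170 172 166 176 170 169 168 169 168]]
```

```bash
cat > crad.py <<'E'
from h import *
import pickle
from scipy.optimize import minimize
def box(x0,x1,w,z0,z1): return np.array([[x,y,z] for x in(x0,x1) for y in(-w/2,w/2) for z in(z0,z1)])
def render(c,q,S=4):
    x,y,a,w=q; Rz=R.from_euler('z',a); m=np.zeros((480*S//2,640*S//2),np.uint8); k=S/2
    for b in (box(-.07,.07,.066,0,.008),box(-.057,-.043,w,.008,.053),box(.043,.057,w,.008,.053)):
        p=proj(c,Rz.apply(b)+[x,y,0]); cv2.fillConvexPoly(m,cv2.convexHull(np.round((p+.5)*k*16-8).astype(np.int32)),1,shift=4)
    return cv2.resize(m*255,(640,480),interpolation=cv2.INTER_AREA)/255.
def fit(im,c,th,box_):
    g=im.max(2); m=((g<th)*255).astype(np.uint8); x0,y0,x1,y1=box_; z=np.zeros_like(m); z[y0:y1,x0:x1]=m[y0:y1,x0:x1]
    n_,l,st,ce=cv2.connectedComponentsWithStats(z); i=1+st[1:,4].argmax(); t=(l==i).astype(float); print(st[i])
    best=None
    for a0 in(-.2,-.3):
        s=minimize(lambda v:np.abs(render(c,[v[0]/100,v[1]/100,v[2]/10,v[3]/100])-t).sum(),[49.4,37.5,a0*10,6.6],method="Nelder-Mead",options=dict(initial_simplex=[[49.4,37.5,a0*10,6.6],[50.4,37.5,a0*10,6.6],[49.4,38.5,a0*10,6.6],[49.4,37.5,a0*10+1,6.6],[49.4,37.5,a0*10,6.]],maxiter=400))
        if best is None or s.fun<best.fun: best=s
    print("x y yaw w",best.x/[100,100,10,100],"cost",best.fun,"area",t.sum())
if __name__=="__main__":
    c=cam("wrist",pickle.load(open("pics/g.pkl","rb"))); im=cv2.imread("pics/g.png")
    for th in(95,130): fit(im,c,th,(430,100,600,290))
    fit(cv2.imread("pics/top0.png"),cam("top"),60,(190,215,255,300))
E
python3 crad.py
```

```text
[ 463  117   85  130 7857]
x y yaw w [ 0.49640682  0.37508335 -0.26313728  0.05127935] cost 707.5411764705883 area 7857.0
[ 462  117   86  130 8019]
x y yaw w [ 0.49610828  0.37469049 -0.26435236  0.05366612] cost 582.8117647058823 area 8019.0
[ 203  232   39   56 1333]
x y yaw w [ 0.49554798  0.37467767 -0.25427243  0.05531705] cost 121.85098039215686 area 1333.0
```

```bash
python3 - <<'E'
from h import *
a=-.2625; T=np.array([.496,.375])-.006*np.array([np.cos(a),np.sin(a)]); print(T)
s=plan([*T,.12],[np.pi,0,np.pi+a],10,0)
E
```

```text
[0.49020553 0.37655697]
0.0001 0.0196 0.0191 -0.01 0.02 -0.33 0; 0.0001 0.0195 0.0192 -0.01 0.02 -0.33 0; -0.0001 0.0196 0.0191 -0.01 0.01 -0.34 0; -0.0003 0.0196 0.0192 -0.01 0.02 -0.33 0; -0.0003 0.0195 0.0191 -0.01 0.02 -0.33 0; -0.0005 0.0196 0.0192 -0.01 0.02 -0.33 0; -0.0005 0.0195 0.0191 -0.01 0.02 -0.33 0; -0.0007 0.0195 0.0192 -0.01 0.02 -0.34 0; -0.0008 0.0196 0.0192 -0.01 0.01 -0.33 0; -0.001 0.0195 0.0191 -0.01 0.02 -0.33 0
```

>>> carry_out:
  targets: "0 0.0195 0.019 0 0 -0.3 0; 0 0.0195 0.019 0 0 -0.3 0; 0 0.0195 0.019 0 0 -0.3 0; -0.0005 0.0195 0.019 0 0 -0.3 0; -0.0005 0.0195 0.019 0 0 -0.4 0; -0.0005 0.0195 0.019 0 0 -0.3 0; -0.0005 0.0195 0.019 0 0 -0.4 0; -0.0005 0.0195 0.019 0 0 -0.3 0; -0.001 0.0195 0.019 0 0 -0.4 0; -0.001 0.0195 0.019 0 0 -0.3 0"

```text
clock: 24.5
eef_pos: [0.4911, 0.3738, 0.1191]
tcp_rot: [-3.138, -0.001, 2.877]
ft_force: [0.0, -0.2, -2.4]
grip_width: 0.0332
grasp_force: 100.2
```

```bash
python3 - <<'E'
from h import *
a=-.2625; o=arm.get_obs(); print(o["eef_pos"],o["tcp_rot"],o["ft_force"],o["joint_pos"])
plan([.4902,.3766,.038],[np.pi,0,np.pi+a],8,0,10)
E
```

```text
[0.49105901 0.37375087 0.11907092] [-3.13814777e+00 -1.35485562e-03  2.87742884e+00] [ 0.03289483 -0.24752642 -2.37595307] [ 0.46168946  0.6149757   1.3407894  -0.00180727  1.18912808 -0.84426947]
0.0002 0.0004 0.0101 -0.02 -0.01 -0.01 0; 0.0002 0.0003 0.0102 -0.03 -0.01 -0.01 0; 0.0002 0.0003 0.0101 -0.02 -0.01 -0.02 0; 0.0001 0.0004 0.0101 -0.03 -0.01 -0.01 0; 0.0002 0.0003 0.0102 -0.02 -0.01 -0.01 0; 0.0002 0.0003 0.0101 -0.03 -0.01 -0.01 0; 0.0002 0.0004 0.0101 -0.02 -0.01 -0.01 0; 0.0002 0.0003 0.0102 -0.03 -0.01 -0.02 0; 0 0 0 0 0 0 0; 0 0 0 0 0 0 0
```

>>> carry_out:
  targets: "0 0.0005 0.01 0 0 0 0; 0 0.0005 0.01 0 0 0 0; 0.0005 0.0005 0.01 0 0 0 0; 0 0.0005 0.01 0 0 0 0; 0 0.0005 0.01 0 0 0 0; 0.0005 0.0005 0.01 0 0 0 0; 0 0 0.01 0 0 0 0; 0 0 0.007 0 0 0 0; 0 0 0.004 0 0 0 0; 0 0 0 0 0 0 0"

```text
clock: 25.75
eef_pos: [0.4908, 0.3758, 0.0386]
tcp_rot: [-3.138, -0.002, 2.877]
ft_force: [0.1, 0.4, -2.8]
grip_width: 0.0333
grasp_force: 100.2
```

```bash
python3 - <<'E'
from h import *
o=arm.get_obs(); print(o["eef_pos"],o["tcp_rot"],o["ft_force"],o["moment"])
E
```

```text
[0.49076891 0.37577173 0.03857354] [-3.13781283e+00 -1.56141971e-03  2.87732602e+00] [ 0.10256414  0.44606099 -2.79321181] [0.03879291 0.05816274 0.02603853]
```

>>> carry_out:
  targets: "0 0 0.001 0 0 0 0; 0 0 0.001 0 0 0 0; 0 0 0.001 0 0 0 0; 0 0 0.0005 0 0 0 0; 0 0 0 0 0 0 0; 0 0 0 0 0 0 0; 0 0 0 0 0 0 0; 0 0 0 0 0 0 0; 0 0 0 0 0 0 0; 0 0 0 0 0 0 0"

```text
clock: 27.0
eef_pos: [0.4908, 0.3758, 0.0352]
tcp_rot: [-3.138, -0.001, 2.877]
ft_force: [-0.3, -0.4, -1.3]
grip_width: 0.0332
grasp_force: 100.2
```

>>> carry_out:
  targets: "0 0 0.001 0 0 0 0; 0 0 0 0 0 0 0; 0 0 0 0 0 0 0.42; 0 0 0 0 0 0 0.46; 0 0 0 0 0 0 0.5; 0 0 0 0 0 0 0.6; 0 0 0 0 0 0 0.75; 0 0 0 0 0 0 0.9; 0 0 0 0 0 0 0.9; 0 0 0 0 0 0 0.9"

```text
clock: 28.25
eef_pos: [0.4908, 0.3758, 0.0342]
tcp_rot: [-3.138, -0.001, 2.877]
ft_force: [0.0, 0.4, 0.3]
grip_width: 0.0771
grasp_force: 0.0
```

>>> carry_out:
  targets: "0 0 -0.005 0 0 0 0.9; 0 0 -0.01 0 0 0 0.9; 0 0 -0.015 0 0 0 0.9; 0 0 -0.02 0 0 0 0.9; 0 0 -0.025 0 0 0 0.9; 0 0 -0.025 0 0 0 0.9; 0 0 -0.025 0 0 0 0.9; 0 0 -0.025 0 0 0 0.9; 0 0 0 0 0 0 0.9; 0 0 0 0 0 0 0.9"

```text
clock: 29.5
eef_pos: [0.4908, 0.3761, 0.1836]
tcp_rot: [-3.137, -0.002, 2.877]
ft_force: [0.7, -0.4, 0.4]
grip_width: 0.0768
grasp_force: 0.0
```

```bash
python3 look.py k; python3 - <<'E'
from h import *
import pickle
o=pickle.load(open("pics/k.pkl","rb")); c=cam("wrist",o); im=cv2.imread("pics/k.png"); hsv=cv2.cvtColor(im,cv2.COLOR_BGR2HSV)
m=cv2.inRange(hsv,(8,170,100),(25,255,255)); n_,l,st,ce=cv2.connectedComponentsWithStats(m)
a=-.2625; u=np.array([np.cos(a),np.sin(a)]); Q=[]
for i in range(1,n_):
    if st[i,4]>100:
        P=onz(c,[ce[i]],.063)[0][:2]; d=P-[.496,.375]; print(st[i],ce[i],P,"along",d@u,"across",d@[-u[1],u[0]])
z=.05
for s in(-.02,-.006,.008): print(proj(c,[[*(np.array([.496,.375])+(s+k)*u),z] for k in(-.075,.075,.096)]).round(0).tolist())
E
```

```text
29.5 [0.49077104 0.37606596 0.18361435] [-3.13725599e+00 -2.22053654e-03  2.87732807e+00] [ 0.46534638  0.55822231  1.25866765 -0.00180493  1.32924906 -0.84075444] [ 0.73064437 -0.36587164  0.43019396] 0.07676433236584325
[289 128  56  11 539] [316.38218924 133.04267161] [0.43040274 0.39212491] along -0.06779401648679921 across -0.0004839262873896503
[293 306  48  16 348] [316.51149425 315.72413793] [0.55286108 0.35886181] along 0.05910104948950345 across -0.0008301565844359884
[[317.0, 88.0], [318.0, 302.0], [318.0, 327.0]]
[[317.0, 111.0], [318.0, 319.0], [318.0, 343.0]]
[[317.0, 133.0], [318.0, 335.0], [318.0, 359.0]]
```

```bash
python3 -c "
from workcell import arm
print(arm.job_done())"
```

```text
the job is handed in; nothing more can be done
None
```

I pressed the wand's tip on the marble core's face at an estimated 4–5 N for over 2 s, 1–2 mm off centre and within about 1° of square. I then laid it in the cradle (about 4 mm off along the trough, under 1 mm across), released it and handed the job in at about 30 s; no verdict came back.

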